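# Park the vacuum pick-up pen and click its nose guard on

## Task

Put the pick-up pen away in its parking stand: slide the stand's nose guard all the way back out of the way, press the pen down into the two spring clips with its thin nose towards the guard until both clips have snapped around it, then push the guard over the nose until it clicks fully home. Let go of everything and leave the other things on the bench where they are.

Things in the scene. Friction and masses are not known exactly. Their poses are not given: they have to be found in the camera images.
- stand: Parking stand, fixed: aluminium base plate 76 mm (x) by 245 mm (y, from -85 to +160), 10 mm thick; in line along y it carries a tail stop, two steel spring clips and a sliding black nose guard. Origin on the bench under the middle between the clips; y points from the tail stop to the guard, z up. Tail stop: plate 30 mm wide, 48 mm high, near face at y = -74 mm.
- bay (a point): Point midway between the two clips on the parked pen's axis, 40 mm above the bench; axes as the stand's. Between the clips there is only the base plate, its top 30 mm below this point. The clips stand at y = -45 and +45 mm.
- clip_front (a point): Centre of the clip next to the guard, on the parked pen's axis (y = +45 mm from bay; the other clip is alike at -45). Each: two sprung steel leaves 12 mm wide along y, tips 15 mm above this point, flared mouth about 31 mm, lips 13 mm apart. A 16 mm body pressed straight down (both clips: about 8 to 10 N in all) snaps past the lips onto a rest with its axis at this height; it can then slide along y.
- guard (a joint): Slide of the black nose guard along the stand's y: 0 = fully home (clicked), 0.045 m = drawn all the way back, away from the clips, at its stop. Stays where left (1.5 N friction). A spring detent acts below about 0.0075: some 6 to 8 N push through it either way; inside 0.003 it draws the guard home by itself. Starts home or partly open.
- guard_mouth (a point): Centre of the guard's open mouth, on the parked pen's axis; axes as the stand's. The guard is a round black cap 23 mm outside, 40 mm long (from this point to y = +40), bore 15 mm wide and 35 mm deep, open towards the clips. Home, this point is 64 mm from bay along y; drawn fully back, 109 mm.
- guard_tab (a point): Centre of the flat top of the guard's upright thumb tab, by which the guard is pushed or pulled: a block 20 mm across (x), 10 mm thick along y, standing 23 mm up from the guard's round top to this point, which is 75 mm above the bench and 33 mm in +y from guard_mouth. Axes as the stand's.
- pen_mid (a point): Centre of the pen's body, on its axis; y runs along the pen to the nose (it may roll about y). Loose pick-up pen, about 60 g: white cylinder 16 mm in diameter, 120 mm long (y = -60 to +60) with grey bands, then an 8 mm cone, then a steel nose 5 mm thick, 26 mm long. At the start it lies level in a fixed rest, axis 32 mm above the bench.
- rest: Pen rest, fixed: grey base plate 50 mm (x) by 130 mm (y), 6 mm thick, with two rubber saddles 30 mm across and 10 mm wide at y = -48 and +48 mm that hold the lower half of the pen along y; between the saddles the pen is free. Origin at the centre of its underside.
- pen_tip (a point): Tip of the pen's nose, on its axis, 94 mm from pen_mid along the pen's y. With pen_mid at bay the tip is 30 mm inside the guard when that is home. A pen more than about 3 mm too far forward meets the guard's mouth with its shoulder and is pushed back by it; the tail stop allows 14 mm backwards.
- tape_roll: Bystander: flat yellow tape roll 80 mm in diameter, 18 mm high; origin at the centre of its underside.
- swab_cup: Bystander: open white cup 60 mm in diameter, 55 mm high; origin at the centre of its underside.
- driver: Bystander: screwdriver lying flat at the right of the work, about 200 mm long.
- tweezers: Bystander: steel tweezers 120 mm long, lying flat.
- solvent_bottle: Bystander: closed white bottle 52 mm in diameter, 120 mm high; origin at the centre of its underside.

How it is judged:
By the outcome, as a careful person would: the job done as asked, in the order asked, and still so for the second after the job is handed in, with the robot touching nothing.
It also fails if it takes over 61 s, if anything falls off the work surface, if the arm or the gripper's body presses on something with over 40 N, if the wrist force passes 120 N, or if a joint passes its speed limit or range.

## Robot

A 6-joint arm with a two-finger parallel gripper is mounted at the origin on the work surface. World frame = base frame: x ahead of the robot, y to its left, z up, the work surface at z = 0. Lengths are in mm, angles in rad, forces in N, time in s.
With the tool pointing down it reaches from about 275 to 750 mm from the base axis. Payload 10.2 kg.
Tool frame: the origin (TCP) lies at the very end of the fingers, on their centre line; the grasp point (between the pads) lies 19 mm behind it; z points along the fingers, y is the line along which they close (so a half turn about z gives the same grasp; the last joint's range is limited). The gripper opens to 85 mm and grips with 20 to 120 N. Pads are 22 mm wide; open, the fingers measure 114 mm over their backs; the gripper's body (76 mm by 85 mm) begins 54 mm behind the grasp point. The pads swing forward as they close: fully open they stand 13 mm farther back than shut.
Start: joints at [-1.484, 0.313, 1.498, -0, 1.331, -0.223], TCP at [160.043, -500.017, 196.494] pointing down, gripper open.
Joint ranges: [-2.94, 2.94], [-0.97, 2.17], [0.19, 2.56], [-1.23, 4.37], [0.02, 3.11], [-2.88, 2.88]. Speed limits (rad/s): [2.39, 2.39, 3.01, 3.14, 3.14, 3.14].

## Interface

Orientations are given as a unit quaternion [w, x, y, z].
In Python, from rig import monitor, eyes, job gives the robot as it stands. The module is installed in compiled form; this text tells all that it offers.
- The arm moves only by the tool send_rows, never from a script. Its argument "targets" is one flat list of numbers, 7 for each row, row after row: the turn, a rotation vector about the tool's x, y, z in degrees, then the shift along the tool's x, y, z in units of 60 mm (1.0 is 60 mm), then the opening, from -1 (shut) to 1 (fully open), so that 0 is half open. A call has 1 to 5 rows; each row shifts and turns the commanded pose from where the row before left it, along the tool's axes as they then stand; what a row does not reach is not made up. A row lasts 1/8 s, in which the tool goes at most 62.5 mm and 10.7 degrees, less where a joint would pass 70% of its speed; a pose out of reach is approached as far as the arm can. A call is refused whole if a number of a shift passes 1 or a number of a turn 10.7, either way. A call with a gripper value outside its range is refused whole. The fingers move at their own pace and stop on an object; "newtons" is the grip in N (left out, the last holds). Time passes only in rows, so rows that do not move let the fingers close. It gives the time, the measured TCP pose, the force, the opening and the grip force at its end, in the units of the state.
- monitor.sense(): the state, without advancing time (a new reading comes with each control period).
- eyes.capture(name): name is "scene" or "side" or "wrist"; returns a dict with "img" (400x640x3 uint8, red, green, blue), "K" (3x3 intrinsics, pixels), "R" (3x3) and "t" (3): a world point X has camera coordinates R X + t. Camera axes: x right, y down, z forward; pixel columns grow to the right and rows downward; lengths in mm; the calibration is good to about 2 mm. A picture is of the moment at which its call begins. There is no depth.
- job.finish_job(): hands the job in; it is judged then, once.
The state is a dict: "time_s": time; "joints": joint angles; "dq": joint speeds; "tau": joint torques, N m; "eef_pos": TCP position; "ee_rot": TCP orientation; "force": force on the tool from outside, world axes, zero at the start; "wrist_torque": the same for the moment, N m; "grip_width": opening from 0.0 (shut) to 1.0 (fully open); "grip_force": force on a finger pad.
Only numpy, scipy, OpenCV 4.12 (cv2) and the standard library are available. Lean on these libraries where they do the work, as an engineer would, in place of code of your own. Each camera call takes 0.05 s, during which the arm holds its last target. There are 200 camera calls.

## Working session

There is one attempt and no reset: what is moved stays moved. The work goes in short steps, Python scripts to look and compute and a tool call to move; the robot and the scene stay as the last step left them, time stands still between calls to the robot, and variables do not carry over. Pictures are saved under pics/ and viewed, at most 10 in all, crops included, and the job is handed in when it is done.

Besides the shell and the picture viewer there is one more tool, called after ">>>" as a command line: name --argument value ..., lists and objects as JSON in quotes. send_rows: Moves the arm, as the interface text tells. Its arguments: {"type":"object","properties":{"targets":{"type":"array","items":{"type":"number"}},"newtons":{"type":"number"}},"required":["targets"]}

```bash
mkdir -p pics; cat > h.py <<'E'
import numpy as np, cv2
from rig import monitor, eyes, job
from scipy.spatial.transform import Rotation as Ro
def ray(c,uv,z):
    "pixel -> world point on plane z"
    d=c["R"].T@np.linalg.inv(c["K"])@np.array([uv[0],uv[1],1.]); o=-c["R"].T@c["t"]
    return o+d*(z-o[2])/d[2]
def proj(c,X):
    p=c["K"]@(c["R"]@np.array(X,float)+c["t"]); return p[:2]/p[2]
def cap(n,f=None):
    c=eyes.capture(n)
    for k in "KRt": c[k]=np.array(c[k],float)
    c["t"]=c["t"].ravel()
    if f: cv2.imwrite("pics/"+f,c["img"][:,:,::-1])
    return c
def tool(): 
    s=monitor.sense(); q=s["ee_rot"]; return np.array(s["eef_pos"]),Ro.from_quat([q[1],q[2],q[3],q[0]]).as_matrix()
def inst(target):
    "shift in tool axes, units of 60mm"
    p,R=tool(); return np.round(R.T@(np.array(target)-p)/60,3)
E
python3 - <<'E'
from h import *
import pickle
cs={n:cap(n,n+"0.png") for n in("scene","side","wrist")}
pickle.dump(cs,open("c0.pkl","wb"))
for n,c in cs.items(): print(n,-c["R"].T@c["t"],c["R"][2])
s=monitor.sense();print(s);print(tool()[1].round(3))
cv2.imwrite("pics/both.png",np.vstack([cs["scene"]["img"],cs["side"]["img"]])[:,:,::-1][:, :])
E
```

```text
scene [1033.21024682 -516.14171173  976.43046126] [-0.39334052  0.42696922 -0.81423616]
side [426.82950175 933.82086877 879.26189768] [ 0.1240769  -0.77206213 -0.62331772]
wrist [ 222.27260763 -479.71269462  373.19388149] [-0.24580312 -0.07941117 -0.96606143]
{'time_s': 0.15, 'joints': array([-1.48438976e+00,  3.13321134e-01,  1.49821896e+00, -3.12411231e-06,
        1.33101403e+00, -2.23377471e-01]), 'dq': array([-0.00133421, -0.00183018, -0.00132623,  0.00028227,  0.00081373,
       -0.00108823]), 'tau': array([ 2.89502968e-03, -4.12371397e+01, -2.59794348e+01, -9.75573721e-05,
        3.24682536e-03,  2.71756505e-05]), 'eef_pos': array([ 160.02764135, -499.79096862,  196.08314924]), 'ee_rot': array([-4.79710011e-04,  9.88028024e-01,  1.54273760e-01,  3.13838659e-05]), 'force': array([-0.12200349,  0.26773739, -0.66934669]), 'wrist_torque': array([ 0.03962523, -0.05211222,  0.03971229]), 'grip_force': 0.0, 'grip_width': 0.9995470435565667}
[[ 0.952  0.305 -0.   ]
 [ 0.305 -0.952  0.001]
 [ 0.    -0.001 -1.   ]]
```

View pics/scene0.png

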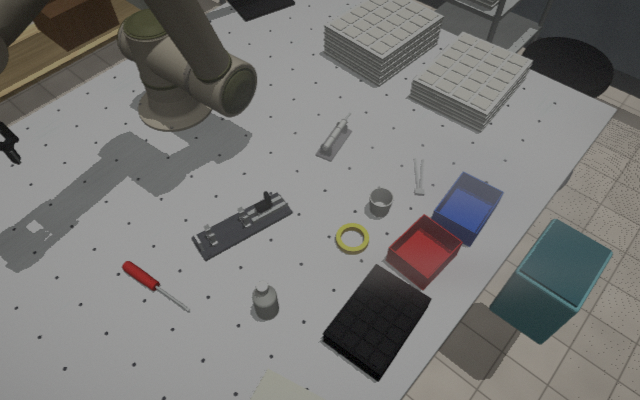

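View pics/side0.png

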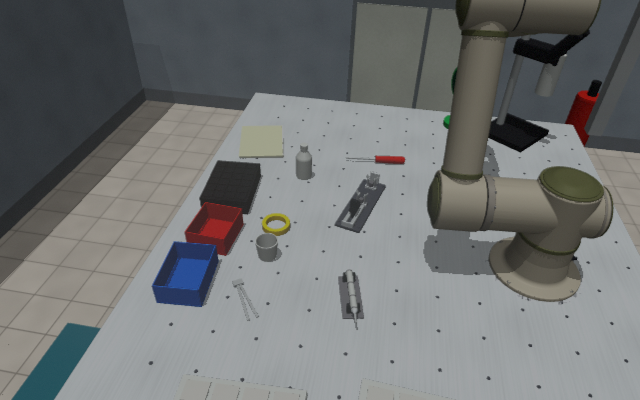

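The scene view shows the stand around (243,224) with the black guard near (267,200), and the pen in its rest near (336,135). In the side view the stand is near (361,203) and the pen near (351,292), with its nose pointing down to (356,326). I'll enlarge both.

```bash
python3 - <<'E'
from h import *
import pickle
cs=pickle.load(open("c0.pkl","rb"))
def crop(n,x,y,w,h):
    return cv2.resize(cs[n]["img"][y:y+h,x:x+w],(400,300),interpolation=cv2.INTER_CUBIC)
a=np.hstack([crop("scene",187,180,112,84),crop("scene",300,105,64,48)])
b=np.hstack([crop("side",310,160,100,75),crop("side",310,260,96,72)])
cv2.imwrite("pics/crops.png",np.vstack([a,b])[:,:,::-1])
# rough positions
for n,uv,z in [("scene",(200,245),10),("scene",(290,205),10),("scene",(348,118),32),("scene",(325,152),6),("side",(349,272),40),("side",(356,326),32),("side",(383,184),10),("side",(338,222),10)]:
    print(n,uv,ray(cs[n],uv,z).round(0))
E
```

```text
scene (200, 245) [ 440. -275.   10.]
scene (290, 205) [520. -48.  10.]
scene (348, 118) [447. 270.  32.]
scene (325, 152) [467. 148.   6.]
side (349, 272) [470. 150.  40.]
side (356, 326) [436. 299.  32.]
side (383, 184) [ 412. -274.   10.]
side (338, 222) [527. -63.  10.]
```

View pics/crops.png

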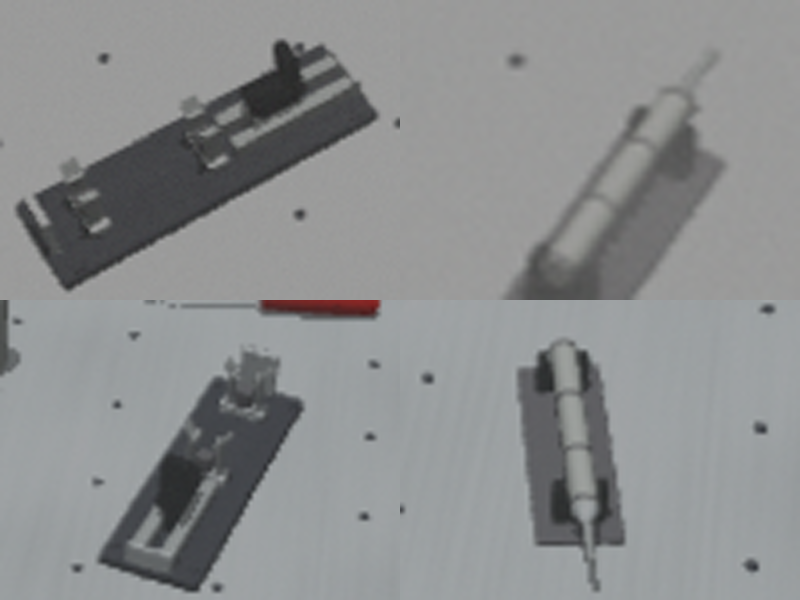

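```bash
python3 - <<'E'
from h import *
import pickle
cs=pickle.load(open("c0.pkl","rb"))
P={}
for n,l in {"scene":[(206.6,260.6),(292.6,212.8),(277.2,192.6),(191.8,237.4)],"side":[(385.75,185.75),(335,224.5),(359.5,232.5),(364.5,179.5)]}.items():
    print(n,[ray(cs[n],u,9).round(0)[:2] for u in l])
def tri(a,b):
    A=[];B=[]
    for n,u in(("scene",a),("side",b)):
        c=cs[n];d=c["R"].T@np.linalg.inv(c["K"])@np.array([*u,1.]);d/=np.linalg.norm(d);M=np.eye(3)-np.outer(d,d)
        A.append(M);B.append(M@(-c["R"].T@c["t"]))
    return np.linalg.lstsq(np.vstack(A),np.hstack(B),rcond=None)[0].round(1)
print("tab",tri((266.8,192.6),(355.5,198.75)),ray(cs["scene"],(266.8,192.6),75),ray(cs["side"],(355.5,198.75),75))
print("tip",tri((350.2,113.3),(357.3,329.1)),"tail",tri((325.4,145.5),(349.1,271.5)))
for n,u in (("scene",(350.2,113.3)),("side",(357.3,329.1))): print(ray(cs[n],u,32))
for n,u in (("scene",(325.4,145.5)),("side",(349.1,271.5))): print(ray(cs[n],u,38))
c=cs["wrist"];p,R=tool();print("cam in tool",R.T@(-c["R"].T@c["t"]-p),"\n",(c["R"]@R).round(3),c["K"])
E
```

```text
scene [array([ 483., -292.]), array([541., -61.]), array([468., -41.]), array([ 408., -274.])]
side [array([ 403., -267.]), array([534., -52.]), array([462., -32.]), array([ 473., -287.])]
tab [486.8 -91.6  77.7] [487.84945042 -89.91173267  75.        ] [484.97568729 -96.9094795   75.        ]
tip [432.3 298.5  20.6] tail [470.4 145.3  36.3]
[439.81800763 288.82299313  32.        ]
[431.92178648 306.71991237  32.        ]
[471.51278093 144.05010884  38.        ]
[470.31554005 146.87286161  38.        ]
cam in tool [  65.44018877   -0.3130937  -177.09677597] 
 [[ 0.     1.    -0.002]
 [-0.966 -0.    -0.259]
 [-0.259  0.002  0.966]] [[281.9885157    0.         321.4288595 ]
 [  0.         281.9885157  199.69758698]
 [  0.           0.           1.        ]]
```

>>> send_rows --targets '[0, 0, 0, 0.85, -0.5, 0, 0.5, 0, 0, 0, 0.85, -0.5, 0, 0.5, 0, 0, 0, 0.85, -0.5, 0, 0.5, 0, 0, 0, 0.85, -0.5, 0, 0.5, 0, 0, 0, 0.85, -0.5, 0, 0.5]'

```text
time_s: 0.78
eef_pos: [358.1, -277.8, 196.5]
ee_rot: [0.0, 0.988, 0.154, 0.0]
force: [-0.1, 0.1, -0.7]
grip_width: 0.751
grip_force: 0.0
```

>>> send_rows --targets '[0, 0, 0, 0.85, -0.5, 0, 0, 0, 0, 0, 0.85, -0.5, 0, 0, 0, 0, 0, 0.85, -0.5, 0, 0, 0, 0, -10, 0, 0, 0, 0, 0, 0, -10, 0, 0, 0, 0]'

```text
time_s: 1.4
eef_pos: [475.7, -146.2, 196.1]
ee_rot: [-0.0, 0.945, 0.327, -0.0]
force: [-0.4, 0.5, -0.6]
grip_width: 0.501
grip_force: 0.0
```

>>> send_rows --targets '[0, 0, -10, 0, 0, 0, 0, 0, 0, -10, 0, 0, 0, 0, 0, 0, -10, 0, 0, 0, 0, 0, 0, -8, 0, 0, 0, 0, 0, 0, 0, 0, 0, 0, 0]'

```text
time_s: 2.02
eef_pos: [475.4, -147.0, 196.3]
ee_rot: [-0.0, 0.79, 0.613, -0.0]
force: [-0.7, 1.0, -0.2]
grip_width: 0.5
grip_force: 0.0
```

```bash
python3 - <<'E'
from h import *
import pickle
c=cap("wrist","w1.png");pickle.dump(c,open("w1.pkl","wb"));p,R=tool();print(p,R[:,0],monitor.sense()["time_s"])
E
```

```text
[ 475.37602516 -147.0207524   196.33827153] [2.49042870e-01 9.68492452e-01 1.37306819e-04] 2.075
```

View pics/w1.png

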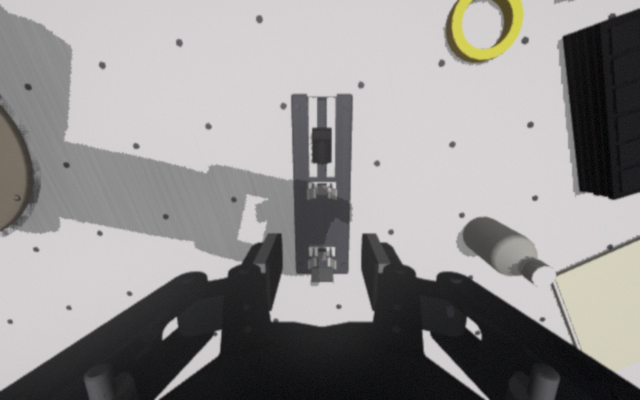

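The wrist view shows the stand almost aligned with the image. Its far edge is at row 95 between columns 292 and 353, the black guard is at about (322,145), and the clips are near rows 190 and 262. I'll enlarge that part for the edges.

```bash
python3 - <<'E'
import cv2
im=cv2.imread("pics/w1.png")
a=cv2.resize(im[85:185,285:360],None,fx=6,fy=6,interpolation=cv2.INTER_CUBIC)
a=cv2.convertScaleAbs(a,alpha=1.6,beta=20)
b=cv2.resize(im[180:280,285:335],None,fx=6,fy=6,interpolation=cv2.INTER_CUBIC)
import numpy as np
b=cv2.convertScaleAbs(b,alpha=1.6,beta=20)
cv2.imwrite("pics/w1c.png",np.hstack([a,b]))
E
```

```text
(no output)
```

View pics/w1c.png

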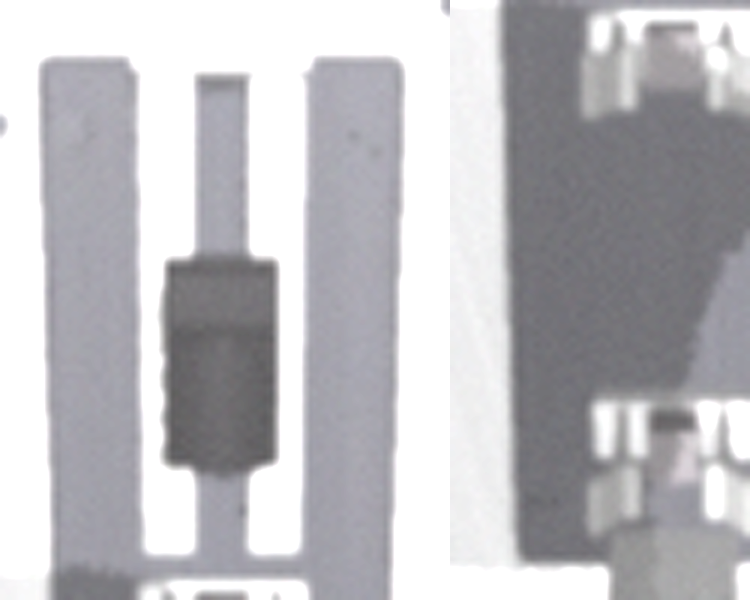

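```bash
python3 - <<'E'
from h import *
import pickle
c=pickle.load(open("w1.pkl","rb"))
q=lambda x,y,ox,oy,z: ray(c,((x+.5)/6-.5+ox,(y+.5)/6-.5+oy),z)[:2]
A=q(40,58,285,85,10);B=q(404,58,285,85,10);C=q(70,562,285,180,10);T=q(221.5,294.5,285,85,75)
print("corners",A,B,C,"w",np.linalg.norm(A-B),"len",np.linalg.norm(A-C))
y=(A-C)/np.linalg.norm(A-C);print("ang y edge",np.degrees(np.arctan2(y[1],y[0])),"from far edge",np.degrees(np.arctan2(*(A-B)[::-1]))-90)
# end edges of tab
for v in(262,327):print("tab edge",q(221.5,v,285,85,75))
x=np.array([y[1],-y[0]]);O=(A+B)/2-160*y;O2=C+85*y+38*x
print("O",O,O2,"tab",T,"in stand",x@(T-O),y@(T-O), x@(T-O2),y@(T-O2))
E
```

```text
corners [464.89751233 -40.90718253] [536.19939611 -59.07960368] [ 405.6111503  -275.31470912] w 73.58121717835213 len 241.78867062934154
ang y edge 75.80640036619947 from far edge 75.70166085634528
tab edge [490.76418893 -87.76883968]
tab edge [488.07641716 -98.31538799]
O [ 461.31659981 -205.10903255] [ 463.29303732 -202.22709109] tab [489.42683798 -93.01647141] in stand -0.23288418888498796 115.56328793174359 -1.4423370724622409 112.28470355212275
```

>>> send_rows --targets '[0, 0, 0, 0.93, 0, 0.2, 0, 0, 0, 0, 0, 0, 0.8, 0, 0, 0, 0, 0, 0, 0.8, 0, 0, 0, 0, 0, 0, 0.55, 0, 0, 0, 0, 0, 0, 0, 0]'

```text
time_s: 2.7
eef_pos: [487.9, -92.4, 53.9]
ee_rot: [-0.002, 0.79, 0.613, -0.001]
force: [0.3, 0.8, 0.4]
grip_width: 0.506
grip_force: 0.0
```

>>> send_rows --targets '[0, 0, 0, 0, 0, 0, -1, 0, 0, 0, 0, 0, 0, -1, 0, 0, 0, 0, 0, 0, -1, 0, 0, 0, 0, 0, 0, -1]' --newtons 30

```text
time_s: 3.2
eef_pos: [489.4, -93.1, 55.9]
ee_rot: [0.0, 0.789, 0.614, 0.0]
force: [0.4, 0.6, 0.0]
grip_width: 0.004
grip_force: 0.0
```

The fingers shut on nothing, so I'll take a picture.

```bash
python3 - <<'E'
from h import *
cs=[cap(n) for n in("wrist","scene","side")]
a=cv2.resize(cs[0]["img"][100:400,120:520],(800,600))
i=cs[1]["img"];b=cv2.resize(i[160:265,185:325],(400,300),interpolation=cv2.INTER_CUBIC)
d=cv2.resize(cs[2]["img"][130:235,290:430],(400,300),interpolation=cv2.INTER_CUBIC)
a=cv2.resize(a,(400,300))
cv2.imwrite("pics/miss.png",np.vstack([np.hstack([a,b]),np.hstack([d,d*0])])[:,:,::-1])
p,R=tool();print(p,[proj(c,p) for c in cs])
E
```

```text
[489.22420406 -92.98809184  55.60603476] [array([320.9544573 , 225.42506063]), array([267.04041491, 198.46560369]), array([353.35420903, 204.77018836])]
```

View pics/miss.png

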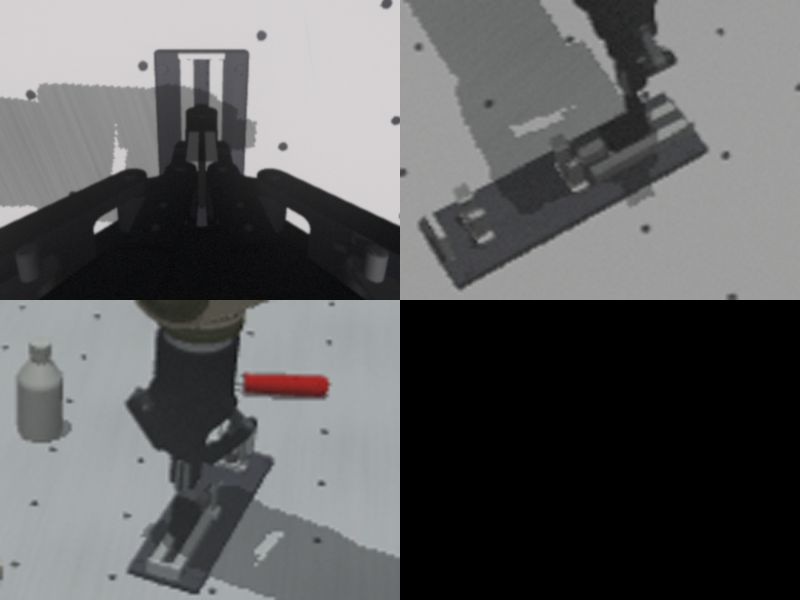

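```bash
python3 - <<'E'
from h import *
c=cap("wrist");s=cap("scene")
f=lambda i,w,h:cv2.convertScaleAbs((255*(cv2.resize(i,(w,h),interpolation=cv2.INTER_CUBIC)/255.)**0.5).astype(np.uint8))
a=f(c["img"][140:260,280:360],400,600);b=f(s["img"][175:235,235:300],400,370)
o=np.zeros((600,800,3),np.uint8);o[:,:400]=a;o[:370,400:]=b
cv2.imwrite("pics/miss2.png",o[:,:,::-1])
E
```

```text
(no output)
```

View pics/miss2.png

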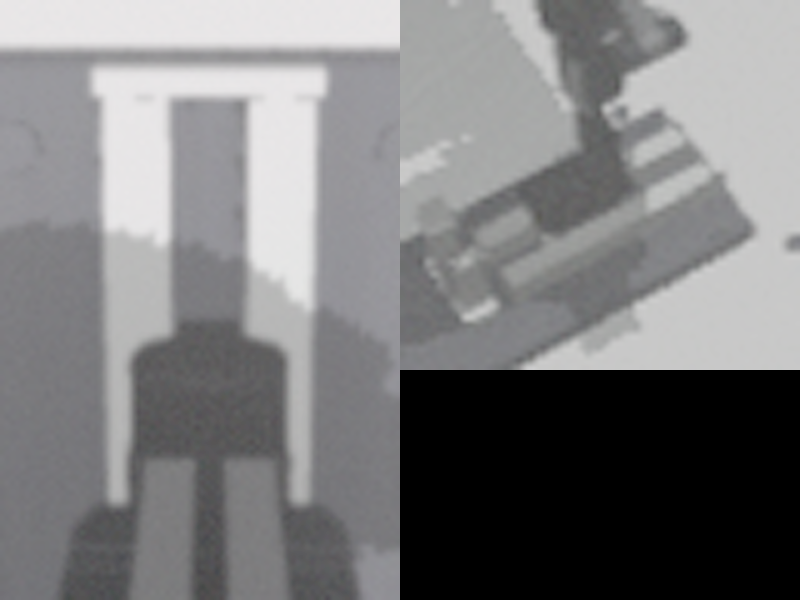

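The picture shows only the shut black fingertips at rows 209–231, with no tab between them. I'll rise straight up, go back to the earlier viewpoint and compare it with the first wrist picture numerically.

>>> send_rows --targets '[0, 0, 0, 0, 0, -0.8, -1, 0, 0, 0, 0, 0, -0.8, -1, 0, 0, 0, 0, 0, -0.74, 0, 0, 0, 0, -0.93, 0, 0, 0, 0, 0, 0, 0, 0, 0, 0]'

```text
time_s: 4.08
eef_pos: [474.9, -149.4, 196.1]
ee_rot: [0.0, 0.79, 0.613, -0.0]
force: [-0.2, 1.3, -0.3]
grip_width: 0.499
grip_force: 0.0
```

```bash
python3 - <<'E'
from h import *
import pickle
c=cap("wrist","w2.png");pickle.dump(c,open("w2.pkl","wb"));p,R=tool();print(p,R[:,0])
a=cv2.imread("pics/w1.png",0);b=c["img"].mean(2)
print("rows",list(range(110,186,3)))
print(a[110:186,318:326].mean(1)[::3].round().astype(int));print(b[110:186,318:326].mean(1)[::3].round().astype(int))
for r in (135,150):print(a[r,306:338],b[r,306:338].round().astype(int))
im=c["img"]
o=np.hstack([cv2.resize(cv2.imread("pics/w1.png")[95:185,285:360,::-1],(375,450),interpolation=2),cv2.resize(im[95:185,285:360],(375,450),interpolation=2)])
o=(255*(o/255.)**.5).astype(np.uint8);cv2.imwrite("pics/cmp.png",o[:,:,::-1])
E
```

```text
[ 475.08986557 -147.94659349  195.79639888] [2.48519472e-01 9.68626873e-01 2.31409279e-04]
rows [110, 113, 116, 119, 122, 125, 128, 131, 134, 137, 140, 143, 146, 149, 152, 155, 158, 161, 164, 167, 170, 173, 176, 179, 182, 185]
[ 94  94  92  92  92  93  61  60  62  61  51  55  56  56  55  55  53  54
  76  90  88  91  90  88 157  91]
[ 97  94  96  95  95  75  58  64  62  52  56  57  57  57  55  55  55  62
  91  92  92  93  91 108  84 118]
[ 90  96 135 188 187 141  83  58  62  60  61  62  62  61  60  61  61  61
  63  62  62  60  60  60  66 121 192 207 192 140 100  91] [ 92 106 152 183 156 112  73  60  59  61  60  60  62  59  60  61  61  59
  59  63  60  60  61  62  71 128 193 203 173 118  96  92]
[ 90  94 131 193 203 174 104  54  48  51  53  52  52  55  57  58  57  58
  54  53  52  50  50  51  59 120 191 208 188 127  94  92] [ 92 100 139 195 204 178 105  54  50  51  53  55  53  55  57  58  56  55
  54  54  53  50  49  53  79 141 195 200 171 117  94  91]
```

View pics/cmp.png

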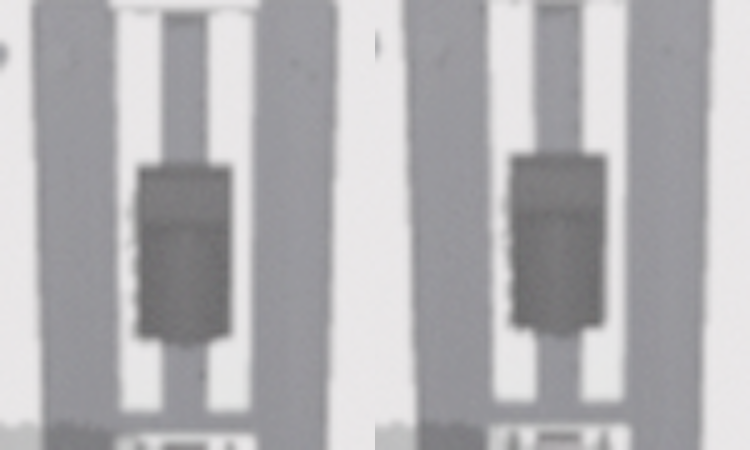

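The guard hasn't moved; the small shift comes from the camera pose. So the fingers closed above the tab, which means the real fingertips may sit short of the reported TCP. I'll check by closing the fingers in free air and locating the tips in the fixed views.

>>> send_rows --targets '[0, 0, 0, 0, 0, 0, -1, 0, 0, 0, 0, 0, 0, -1, 0, 0, 0, 0, 0, 0, -1, 0, 0, 0, 0, 0, 0, -1]'

```text
time_s: 4.62
eef_pos: [475.5, -146.8, 195.9]
ee_rot: [-0.0, 0.789, 0.614, -0.0]
force: [0.1, -0.4, -0.7]
grip_width: 0.001
grip_force: 0.0
```

```bash
python3 - <<'E'
from h import *
p,R=tool();print(p,monitor.sense()["grip_width"])
o=[]
for n in("scene","side","wrist"):
    c=cap(n);u=proj(c,p);u2=proj(c,p+[0,0,40]);print(n,u,u2)
    i=c["img"].copy();x,y=u.round().astype(int)
    cr=np.ascontiguousarray(cv2.resize(i[y-45:y+25,x-35:x+30],(260,280),interpolation=cv2.INTER_CUBIC))
    cr=(255*(cr/255.)**.5).astype(np.uint8)
    for v,col in((u,(255,0,0)),(u2,(0,255,0))):
        cv2.circle(cr,(int((v[0]-x+35.5)*4),int((v[1]-y+45.5)*4)),3,col,-1)
    o.append(cr)
cv2.imwrite("pics/tip.png",np.hstack(o)[:,:,::-1])
E
```

```text
[ 475.51285763 -146.77663454  195.86185795] 0.0005782345543205582
scene [238.81356359 171.58518294] [236.10694519 159.30765447]
side [364.23925364 153.4008282 ] [365.5063197  140.76377284]
wrist [321.16063875 225.41202896] [321.15944187 251.66873246]
```

View pics/tip.png

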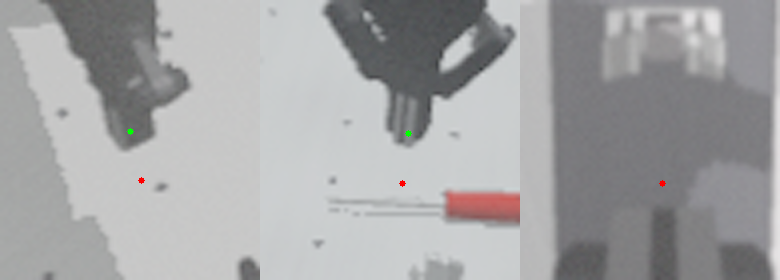

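The picture shows the shut fingertips about 30 mm above the reported TCP (red dot) in both fixed views; they reach only as far as the green dot, 40 mm up, plus about 10 mm. So I'll go about 28 mm lower than before and use position differences wherever I can.

>>> send_rows --targets '[0, 0, 0, 0.93, 0, 0.2, 0, 0, 0, 0, 0, 0, 0.8, 0, 0, 0, 0, 0, 0, 0.8, 0, 0, 0, 0, 0, 0, 0.6, 0, 0, 0, 0, 0, 0, 0.4, 0]'

```text
time_s: 5.4
eef_pos: [488.6, -92.7, 26.3]
ee_rot: [-0.001, 0.789, 0.614, -0.0]
force: [0.0, -0.7, 0.1]
grip_width: 0.496
grip_force: 0.0
```

>>> send_rows --targets '[0, 0, 0, 0, 0, 0, -1, 0, 0, 0, 0, 0, 0, -1, 0, 0, 0, 0, 0, 0, -1, 0, 0, 0, 0, 0, 0, -1]' --newtons 30

```text
time_s: 5.9
eef_pos: [489.1, -93.0, 28.1]
ee_rot: [0.0, 0.789, 0.614, 0.0]
force: [-1.3, -0.8, -7.1]
grip_width: 0.224
grip_force: 31.9
```

>>> send_rows --targets '[0, 0, 0, 0.2, 0, 0, -1, 0, 0, 0, 0.2, 0, 0, -1, 0, 0, 0, 0, 0, 0, -1]'

```text
time_s: 6.28
eef_pos: [495.4, -68.4, 28.1]
ee_rot: [-0.0, 0.789, 0.614, 0.0]
force: [-1.0, 2.1, -4.6]
grip_width: 0.221
grip_force: 32.3
```

>>> send_rows --targets '[0, 0, 0, 0.05, 0, 0, -1, 0, 0, 0, 0.05, 0, 0, -1, 0, 0, 0, 0, 0, 0, -1, 0, 0, 0, 0, 0, 0, -1]'

```text
time_s: 6.78
eef_pos: [496.3, -65.0, 27.9]
ee_rot: [0.0, 0.789, 0.614, -0.001]
force: [-4.2, -6.4, -4.0]
grip_width: 0.22
grip_force: 32.2
```

>>> send_rows --targets '[0, 0, 0, 0.08, 0, 0, -1, 0, 0, 0, 0, 0, 0, -1]'

```text
time_s: 7.02
eef_pos: [497.0, -62.8, 27.7]
ee_rot: [0.002, 0.789, 0.614, -0.003]
force: [-7.5, -24.1, -7.7]
grip_width: 0.221
grip_force: 31.9
```

>>> send_rows --targets '[0, 0, 0, -0.12, 0, 0, 0, 0, 0, 0, 0, 0, 0, 0, 0, 0, 0, 0, 0, -0.6, 0, 0, 0, 0, 0, 0, -0.9, 0, 0, 0, 0, 0, 0, -0.9, 0]'

```text
time_s: 7.65
eef_pos: [496.1, -65.8, 174.0]
ee_rot: [0.0, 0.789, 0.614, 0.0]
force: [-0.3, 0.4, 0.2]
grip_width: 0.498
grip_force: 0.0
```

```bash
python3 - <<'E'
from h import *
c=cap("wrist","w3.png");p,R=tool();g=c["img"].mean(2)
print(p);pr=g[150:250,317:325].mean(1).round().astype(int);print(list(zip(range(150,250,2),pr[::2])))
for Y in (142,140,138): # expected rows of tab-top edges/centre at slide stop
    o=np.array([461.8,-203.1]);y=np.array([.2462,.9692])
    print(Y,[proj(c,[*(o+(Y+d)*y),75]).round(1) for d in(-5,5)])
print("plate end",[proj(c,[*(o+160*y),10]).round(1)])
E
```

```text
[498.97158259 -66.67573286 181.16486843]
[(150, np.int64(210)), (152, np.int64(210)), (154, np.int64(210)), (156, np.int64(209)), (158, np.int64(209)), (160, np.int64(209)), (162, np.int64(208)), (164, np.int64(141)), (166, np.int64(99)), (168, np.int64(186)), (170, np.int64(196)), (172, np.int64(111)), (174, np.int64(96)), (176, np.int64(87)), (178, np.int64(53)), (180, np.int64(52)), (182, np.int64(52)), (184, np.int64(48)), (186, np.int64(49)), (188, np.int64(54)), (190, np.int64(52)), (192, np.int64(51)), (194, np.int64(50)), (196, np.int64(47)), (198, np.int64(48)), (200, np.int64(46)), (202, np.int64(47)), (204, np.int64(46)), (206, np.int64(46)), (208, np.int64(45)), (210, np.int64(45)), (212, np.int64(44)), (214, np.int64(48)), (216, np.int64(63)), (218, np.int64(65)), (220, np.int64(80)), (222, np.int64(114)), (224, np.int64(97)), (226, np.int64(65)), (228, np.int64(64)), (230, np.int64(63)), (232, np.int64(63)), (234, np.int64(62)), (236, np.int64(62)), (238, np.int64(63)), (240, np.int64(62)), (242, np.int64(62)), (244, np.int64(62)), (246, np.int64(62)), (248, np.int64(76))]
142 [array([321.6, 195.7]), array([321.6, 186.1])]
140 [array([321.6, 197.7]), array([321.6, 188. ])]
138 [array([321.6, 199.6]), array([321.6, 189.9])]
plate end [array([321.5, 164.1])]
```

>>> send_rows --targets '[0, 0, 0, 0.8, -0.33, 0, 0, 0, 0, 0, 0.8, -0.33, 0, 0, 0, 0, 0, 0.8, -0.33, 0, 0, 0, 0, 0, 0.8, -0.33, 0, 0, 0, 0, 0, 0.8, -0.33, 0, 0]'

```text
time_s: 8.32
eef_pos: [458.9, 192.9, 172.2]
ee_rot: [0.0, 0.789, 0.614, 0.001]
force: [1.0, 0.3, -0.1]
grip_width: 0.499
grip_force: 0.0
```

>>> send_rows --targets '[0, 0, -10, 0, 0, 0, 0, 0, 0, -10, 0, 0, 0, 0, 0, 0, -7.6, 0, 0, 0, 0, 0, 0, 0, 0, 0, 0, 0]'

```text
time_s: 8.82
eef_pos: [459.2, 191.2, 172.0]
ee_rot: [0.0, 0.62, 0.784, 0.0]
force: [0.0, 0.7, 0.3]
grip_width: 0.499
grip_force: 0.0
```

```bash
python3 - <<'E'
from h import *
import pickle
c=cap("wrist","w4.png");pickle.dump(c,open("w4.pkl","wb"));p,R=tool();print(p,R[:,0])
tail=np.array([471,145.]);tip=np.array([435,298.])
print("pred tail,tip px",proj(c,[*tail,32]),proj(c,[*tip,32]))
h=cv2.cvtColor(c["img"],cv2.COLOR_RGB2GRAY)
cv2.imwrite("pics/w4z.png",cv2.resize(c["img"][20:320,220:440],(440,600))[:,:,::-1])
E
```

```text
[459.17656976 191.07694384 172.04879666] [-2.28441537e-01  9.73557608e-01  2.18179275e-04]
pred tail,tip px [321.87248918 222.22687427] [322.1474674   80.22537068]
```

View pics/w4z.png

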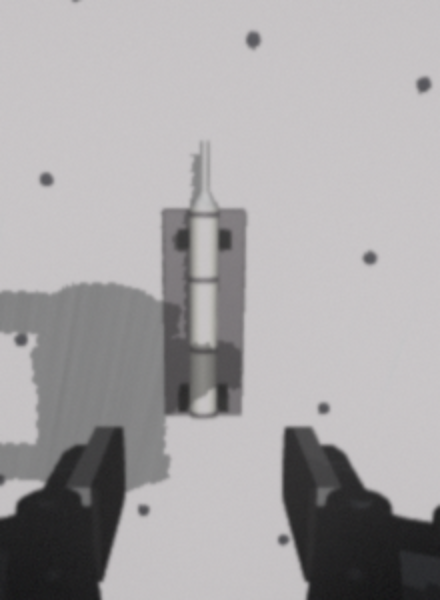

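The pen lies along the image's vertical: nose tip at about (322,90), tail at about (322,228), and body centre column 322. Both saddles are clear. The tab's lower edge at row 195 in the previous picture is where it should be for a guard fully back (195.7).

```bash
python3 - <<'E'
from h import *
import pickle
c=pickle.load(open("w4.pkl","rb"))
q=lambda x,y,z: ray(c,((x+.5)/2-.5+220,(y+.5)/2-.5+20),z)[:2]
tip=q(205,140,32);tail=q(203.7,416,40);sh=q(204.3,213,40)
d=(tip-tail);L=np.linalg.norm(d);d/=L;print(tip,tail,L,np.degrees(np.arctan2(d[1],d[0])),"shoulder-tail",np.linalg.norm(sh-tail))
m1=tip-94*d;m2=tail+60*d;print(m1,m2);m=(m1+m2)/2
# rest plate ends z=6
a=q(204,209,6);b=q(203,414,6);print("rest mid",(a+b)/2,np.linalg.norm(a-b))
print("shift",inst([*m,-13]), tool())
E
```

```text
[437.26237866 288.94183154] [471.58647824 141.06207287] 151.81095755893136 103.06743186701509 shoulder-tail 114.63023675029672
[458.51555704 197.37599506] [458.0206197  199.50835147]
rest mid [459.38581048 192.18748819] 128.1327773579965
shift [0.122 0.011 3.084] (array([459.17656976, 191.07694384, 172.04879666]), array([[-2.28441537e-01,  9.73557410e-01,  6.58132537e-04],
       [ 9.73557608e-01,  2.28441328e-01,  3.78533348e-04],
       [ 2.18179275e-04,  7.27202678e-04, -9.99999712e-01]]))
```

>>> send_rows --targets '[0, 0, 0, 0.12, 0.01, 0.5, 0, 0, 0, 0, 0, 0, 0.9, 0, 0, 0, 0, 0, 0, 0.9, 0, 0, 0, 0, 0, 0, 0.6, 0, 0, 0, 0, 0, 0, 0.15, 0]'

```text
time_s: 9.5
eef_pos: [457.0, 197.8, -12.6]
ee_rot: [-0.001, 0.621, 0.784, -0.001]
force: [0.8, 0.4, 0.7]
grip_width: 0.5
grip_force: 0.0
```

>>> send_rows --targets '[0, 0, 0, 0, 0, 0, -1, 0, 0, 0, 0, 0, 0, -1, 0, 0, 0, 0, 0, 0, -1, 0, 0, 0, 0, 0, 0, -1]' --newtons 35

```text
time_s: 10.0
eef_pos: [459.0, 198.1, -9.8]
ee_rot: [0.001, 0.62, 0.784, 0.001]
force: [-0.9, 0.1, 7.7]
grip_width: 0.168
grip_force: 34.8
```

>>> send_rows --targets '[0, 0, 0, 0, 0, -0.1, -1, 0, 0, 0, 0, 0, -0.2, -1, 0, 0, 0, 0, 0, -0.5, -1, 0, 0, 0, 0, 0, -0.8, -1, 0, 0, 0, 0, 0, -0.8, -1]'

```text
time_s: 10.62
eef_pos: [457.7, 197.8, 135.1]
ee_rot: [0.0, 0.62, 0.784, 0.0]
force: [1.3, 0.9, 0.5]
grip_width: 0.173
grip_force: 34.2
```

```bash
python3 - <<'E'
from h import *
import pickle
s=monitor.sense();print(s["eef_pos"],s["grip_width"],s["force"])
c=cap("wrist","w5.png");pickle.dump(c,open("w5.pkl","wb"));a=cap("scene");b=cap("side")
p,R=tool()
o=[]
for n,k in((c,0),(a,1),(b,2)):
    x,y=proj(n,p+[0,0,25]).round().astype(int)
    if k==0: cr=n["img"][60:300,240:405]
    else: cr=n["img"][y-60:y+60,x-40:x+42]
    o.append(cv2.resize(cr,(260,380),interpolation=cv2.INTER_CUBIC)); print(x,y)
cv2.imwrite("pics/lift.png",np.hstack(o)[:,:,::-1])
E
```

```text
[457.73699851 197.84283329 135.0966824 ] 0.17253064870598606 [1.29363758 0.85725249 0.49242863]
324 241
336 98
355 251
```

```bash
python3 - <<'E'
from h import *
import pickle
c=pickle.load(open("w5.pkl","rb"));p,R=tool();g=c["img"].astype(int).mean(2)
def W(x,y,z):return proj(c,p+R@np.array([x,y,z]))
for n,x in(("tip",94),("cone",68),("shoulder",60),("mid20",20)):
    print(n,W(x,0,-42).round(1),W(x,-8 if x<=60 else -2.5,-42)[0].round(1),W(x,8 if x<=60 else 2.5,-42)[0].round(1))
for r in range(40,250,10): print(r,g[r,296:348:2].round().astype(int))
E
```

```text
tip [323.8  56.1] 318.0 329.5
cone [323.6 118.3] 318.2 329.1
shoulder [323.6 136.1] 306.5 340.8
mid20 [323.4 217.5] 307.5 339.3
40 [200 200 201 202 201 201 199 201 201 202 202 199 200 200 201 201 200 200
 202 201 198 201 200 199 201 174]
50 [202 201 202 200 202 201 199 200 201 201 201 202 199 201 199 201 201 201
 202 200 199 201 200 200 200 201]
60 [201 200 201 202 202 202 200 201 200 201 184 142 174 196 181 152 171 201
 203 200 201 201 202 201 200 202]
70 [200 201 202 202 201 200 202 200 202 200 183 140 175 197 180 152 169 202
 202 200 201 201 201 201 201 201]
80 [200 201 202 201 202 201 202 202 200 200 184 142 175 197 179 153 165 200
 201 201 203 202 201 201 200 200]
90 [203 202 201 201 201 201 201 201 202 201 184 143 175 197 179 150 190 201
 202 201 201 201 200 201 201 201]
100 [201 202 202 202 202 202 202 203 201 200 185 141 174 196 178 148 190 202
 202 202 203 202 201 202 201 202]
110 [202 202 201 201 202 201 201 201 202 201 184 142 177 199 176 151 190 201
 201 201 201 201 202 202 201 202]
120 [184 136 157 201 201 200 202 202 202 194 155 157 184 198 191 173 172 198
 201 200 201 
[... 652 characters left out ...]

 181 168 145 118 125 122 148 199]
190 [135 126  84  84  83  90 107 117 121 126 129 137 143 181 189 197 198 192
 181 165 143 121 125 123 164 200]
200 [134 131  87  81  83  91 106 116 120 127 130 135 138 137 133 130 126 119
 115 109  95  82  83  82 147 197]
210 [139 134  91  79  80  86 103 116 121 125 128 135 137 135 134 127 125 120
 115 106  95  83  81  79 147 199]
220 [135 130  85  79  81  75  69  69  71  73  75  78  79  77  75  75  73  72
  67  66  72 103  94 116 190 199]
230 [127 125  91  73  75  80  99 111 119 125 128 132 134 135 130 128 125 119
 112 105  91 107 112 128 185 189]
240 [ 61  65  63  61  42  42  93 113 119 124 128 129 133 131 130 127 122 118
 109 101  59  39  57  65  66  68]
```

```bash
python3 - <<'E'
from h import *
import pickle
c=pickle.load(open("w5.pkl","rb"));p,R=tool();g=c["img"].astype(int).mean(2)
print("tip rows",[(r,int(g[r,317:320].mean())) for r in range(48,62)])
print("bands",[(r,int(g[r,318:326].mean())) for r in list(range(124,160,2))+list(range(214,226))])
def W(x,y,z):return proj(c,p+R@np.array([x,y,z]))
for dx in(-2,0,2): print(dx,"tip",W(94+dx,0,-42)[1],W(94+dx,0,-39)[1],"shoulder top",W(60+dx,0,-50)[1], W(60+dx,0,-47)[1])
E
```

```text
tip rows [(48, 200), (49, 200), (50, 201), (51, 201), (52, 200), (53, 200), (54, 201), (55, 201), (56, 198), (57, 184), (58, 162), (59, 150), (60, 147), (61, 147)]
bands [(124, 193), (126, 194), (128, 193), (130, 194), (132, 194), (134, 195), (136, 197), (138, 199), (140, 200), (142, 190), (144, 129), (146, 123), (148, 125), (150, 181), (152, 200), (154, 200), (156, 200), (158, 200), (214, 134), (215, 134), (216, 131), (217, 117), (218, 93), (219, 80), (220, 77), (221, 78), (222, 81), (223, 97), (224, 121), (225, 131)]
-2 tip 61.15552838032668 62.593717359291134 shoulder top 141.54889679164742 141.14461950157786
0 tip 56.13170870226447 57.69168585483477 shoulder top 136.9076932385801 136.60783256587803
2 tip 51.065149011848376 52.748916032279475 shoulder top 132.22736114707925 132.03367516053837
```

>>> send_rows --targets '[0, 0, 9.2, 0, 0, 0, -1, 0, 0, 9.2, 0, 0, 0, -1, 0, 0, 9.05, 0, 0, 0, -1, 0, 0, 0, -0.65, 0.17, 0, -1, 0, 0, 0, -0.65, 0.17, 0, -1]'

```text
time_s: 11.4
eef_pos: [458.0, 116.5, 131.9]
ee_rot: [-0.001, 0.788, 0.615, -0.001]
force: [0.3, -0.4, -0.0]
grip_width: 0.171
grip_force: 34.3
```

>>> send_rows --targets '[0, 0, 0, -0.65, 0.17, 0, -1, 0, 0, 0, -0.65, 0.17, 0, -1, 0, 0, 0, -0.65, 0.17, 0, -1, 0, 0, 0, -0.65, 0.17, 0, -1, 0, 0, 0, -0.65, 0.17, 0, -1]'

```text
time_s: 12.02
eef_pos: [460.0, -85.3, 132.1]
ee_rot: [-0.001, 0.789, 0.615, -0.0]
force: [1.2, 0.2, -1.7]
grip_width: 0.166
grip_force: 34.3
```

>>> send_rows --targets '[0, 0, 0, -0.65, 0.17, 0, -1, 0, 0, 0, -0.65, 0.17, 0, -1, 0, 0, 0, -0.65, 0.17, 0, -1, 0, 0, 0, 0, 0, 0, -1, 0, 0, 0, 0, 0, 0, -1]'

```text
time_s: 12.65
eef_pos: [461.5, -204.4, 132.2]
ee_rot: [-0.001, 0.789, 0.615, -0.0]
force: [0.2, 0.3, -1.3]
grip_width: 0.17
grip_force: 34.3
```

```bash
python3 - <<'E'
from h import *
p,R=tool();print(p,R[:,0],np.degrees(np.arctan2(R[1,0],R[0,0])));print(inst([461.3,-205.4,135]));print(monitor.sense()["time_s"])
c=cap("wrist","w6.png");g=c["img"].astype(int).mean(2)
def W(x,y,z):return proj(c,p+R@np.array([x,y,z]))
print("pen tip",[(r,int(g[r,317:320].mean())) for r in range(52,66)],W(94,0,-42))
o=np.array([461.9,-203.]);y=np.array([.2462,.9692]);x=np.array([.9692,-.2462])
P=lambda a,b,z:proj(c,[*(o+a*x+b*y),z]).round(1)
print("pred plate far corners",P(-38,160,10),P(38,160,10),"tab",P(0,142,75),"plate L/R at y=100",P(-38,100,10),P(38,100,10))
r=int(P(0,100,10)[1]);print(r,g[r,270:375].round().astype(int))
u=int(P(-30,160,10)[0]);q=int(P(0,160,10)[1]);print(u,q,g[q-8:q+9,u-1:u+2].mean(1).round())
E
```

```text
[ 461.47103095 -204.37057588  132.1876483 ] [2.43659453e-01 9.69860410e-01 9.24935753e-04] 75.8973684308925
[-0.017  0.001 -0.047]
12.65
pen tip [(52, 53), (53, 56), (54, 55), (55, 57), (56, 64), (57, 93), (58, 128), (59, 141), (60, 144), (61, 144), (62, 144), (63, 143), (64, 144), (65, 142)] [321.18854515  56.44920326]
pred plate far corners [281.4  17.9] [362.5  18.2] tab [321.9  13.6] plate L/R at y=100 [283.4  86.4] [360.   86.6]
86 [213 214 213 213 213 211 214 213 215 213 213 213 210 189 123  89  92  91
  91  92  92  91  89  92  92  94  90  92  91  92  91  92  89  93 131 193
 210 211 212 213 212 212 212 210 196 150 113 127 149 167 184 200 206 199
 186 172 155 158 200 211 213 212 210 212 211 214 210 195 156 108  95  92
  90  91  92  89  93  94  92  95  94  96  95  94  92  93  92  87  92 137
 197 211 212 213 213 212 213 214 212 212 213 212 214 214 212]
289 18 [210. 212. 211. 212. 211. 211. 211. 210. 211. 199. 159. 111.  92.  93.
  93.  93.  94.]
```

>>> send_rows --targets '[0, 0, 0, -0.05, 0, 0.6, -1, 0, 0, 0, 0, 0, 0.8, -1, 0, 0, 0, 0, 0, 0.3, -1, 0, 0, 0, 0, 0, 0, -1]'

```text
time_s: 13.2
eef_pos: [460.7, -206.7, 30.0]
ee_rot: [-0.001, 0.788, 0.615, -0.0]
force: [-0.2, -0.0, 0.7]
grip_width: 0.166
grip_force: 34.3
```

>>> send_rows --targets '[0, 0, 0, 0, 0, 0.1, -1, 0, 0, 0, 0, 0, 0.1, -1, 0, 0, 0, 0, 0, 0.1, -1, 0, 0, 0, 0, 0, 0, -1]'

```text
time_s: 13.7
eef_pos: [461.0, -207.9, 12.6]
ee_rot: [-0.0, 0.789, 0.615, -0.0]
force: [0.1, 0.4, -0.5]
grip_width: 0.169
grip_force: 34.3
```

>>> send_rows --targets '[0, 0, 0, 0, 0, 0.07, -1, 0, 0, 0, 0, 0, 0.07, -1, 0, 0, 0, 0, 0, 0, -1]'

```text
time_s: 14.08
eef_pos: [460.4, -208.0, 4.5]
ee_rot: [-0.001, 0.789, 0.615, -0.001]
force: [-4.8, 0.9, 2.8]
grip_width: 0.171
grip_force: 34.6
```

>>> send_rows --targets '[0, 0, 0, 0, 0, 0.05, -1, 0, 0, 0, 0, 0, 0.05, -1, 0, 0, 0, 0, 0, 0, -1]'

```text
time_s: 14.45
eef_pos: [460.5, -207.8, -1.7]
ee_rot: [-0.001, 0.789, 0.615, -0.0]
force: [-4.2, 0.4, 0.7]
grip_width: 0.168
grip_force: 34.5
```

>>> send_rows --targets '[0, 0, 0, 0, 0, 0.04, -1, 0, 0, 0, 0, 0, 0.03, -1, 0, 0, 0, 0, 0, 0, -1]'

```text
time_s: 14.82
eef_pos: [460.8, -208.0, -2.3]
ee_rot: [-0.0, 0.788, 0.615, -0.001]
force: [-19.3, 9.5, 47.3]
grip_width: 0.169
grip_force: 39.1
```

```bash
python3 - <<'E'
from h import *
import pickle
s=monitor.sense();print(s["eef_pos"],s["force"],s["wrist_torque"])
p,R=tool();c=cap("wrist","w7.png");g=c["img"].astype(int).mean(2)
def W(x,y,z):return proj(c,p+R@np.array([x,y,z])).round(1)
print("tip",[(r,int(g[r,317:320].mean())) for r in range(50,68)],W(94,0,-42),W(94,0,-38))
E
```

```text
[ 460.79355398 -207.97085868   -2.300465  ] [-19.32789433   9.45147752  47.25582196] [ 1.64083177  3.44792763 -0.02397396]
tip [(50, 92), (51, 92), (52, 94), (53, 93), (54, 93), (55, 94), (56, 110), (57, 145), (58, 167), (59, 172), (60, 173), (61, 174), (62, 174), (63, 174), (64, 173), (65, 174), (66, 174), (67, 174)] [321.2  56.5] [321.2  58.5]
```

>>> send_rows --targets '[0, 0, 0, 0, 0, -0.06, -1, 0, 0, 0, 0, 0, 0, 0, 0, 0, 0, 0, 0, 0, 0, 0, 0, 0, 0, 0, 0, 0]'

```text
time_s: 15.38
eef_pos: [461.4, -208.2, -2.2]
ee_rot: [0.0, 0.789, 0.615, 0.0]
force: [-0.5, 0.9, 0.5]
grip_width: 0.501
grip_force: 0.0
```

>>> send_rows --targets '[0, 0, 0, 0, 0, -0.3, 0, 0, 0, 0, 0, 0, -0.7, 0, 0, 0, 0, 0, 0, -0.8, 0, 0, 0, 0, 0, 0, -0.4, 0, 0, 0, 0, 0, 0, 0, 0]'

```text
time_s: 16.0
eef_pos: [462.0, -208.6, 131.2]
ee_rot: [0.002, 0.789, 0.615, 0.0]
force: [-0.1, 0.1, -0.2]
grip_width: 0.502
grip_force: 0.0
```

```bash
python3 - <<'E'
from h import *
import pickle
p,R=tool();print(p,monitor.sense()["force"],monitor.sense()["time_s"]);c=cap("wrist","w8.png");s=cap("side","s8.png");e=cap("scene","e8.png");g=c["img"].astype(int).mean(2)
pickle.dump((c,s,e),open("w8.pkl","wb"))
o=np.array([461.5,-204.]);y=np.array([.2462,.9692])
for b in(97,94,91,88): print(b,proj(c,[*(o+b*y),40]).round(1))
for b in(63,60,57,54): print("sh",b,proj(c,[*(o+b*y),48]).round(1))
u=int(proj(c,[*(o+80*y),40])[0])
print(u,[(r,int(g[r,u-1:u+2].mean())) for r in range(66,150,2)])
for r in range(90,250,12): print(r,g[r,u-20:u+21:2].round().astype(int))
E
```

```text
[ 461.99290671 -208.64012682  131.16912096] [-0.13473843  0.13050515 -0.15261039] 16.0
97 [319.3  81.8]
94 [319.3  85.4]
91 [319.3  89. ]
88 [319.3  92.6]
sh 63 [319.3 121.6]
sh 60 [319.3 125.1]
sh 57 [319.3 128.6]
sh 54 [319.3 132. ]
319 [(66, 53), (68, 51), (70, 65), (72, 67), (74, 69), (76, 67), (78, 72), (80, 91), (82, 92), (84, 93), (86, 93), (88, 93), (90, 118), (92, 187), (94, 191), (96, 191), (98, 190), (100, 190), (102, 191), (104, 191), (106, 191), (108, 191), (110, 191), (112, 190), (114, 190), (116, 190), (118, 190), (120, 191), (122, 204), (124, 210), (126, 209), (128, 210), (130, 212), (132, 203), (134, 139), (136, 170), (138, 212), (140, 214), (142, 215), (144, 215), (146, 215), (148, 214)]
90 [ 93 105 201 215 215 215 213 135  92 105 123 102  93 135 213 215 214 214
 200 109  93]
102 [ 93  93 199 215 216 214 214 150  75 151 202 153  88 139 213 215 215 215
 196 101  91]
114 [ 93  95 177 214 215 215 214 152  81 151 202 149  92 142 215 214 214 215
 192  95  92]
126 [ 92  95  98  97  91  93 100 122 182 205 210 207 176 114  99  95  87  90
  98  93  91]
138 [134 157 141 138 1
[... 187 characters left out ...]
5 125 177 204 214 214 215 203 179 119  91  91  90
  90  90  91]
174 [ 90  91  90  92  90  87 100 138 143 154 160 154 146 135 106  90  89  90
  91  91  89]
186 [ 63  65  66  66  66  65  89 126 160 173 199 212 203 174 114  89  89  89
  89  89  90]
198 [ 63  62  63  62  63  63  88 121 133 144 148 140 129 115  79  62  64  63
  69  79  89]
210 [ 61  62  64  62  63  62  78 117 133 142 147 138 128 112  73  63  64  63
  64  65  64]
222 [ 63  62 121 157 119  93 119 120 132 141 145 138 128 113 119  98 115 156
 140  65  64]
234 [ 64  98 100  94  96 117 115 116 130 142 146 138 127 113 118 113  97  99
 105  92  89]
246 [ 65  61  62  64  70  72  79 116 132 139 145 137 129 110  78  74  83  88
  87  90  91]
```

>>> send_rows --targets '[0, 0, 0, 0.82, -0.01, 0, 0, 0, 0, 0, 0.82, -0.01, 0, 0, 0, 0, 0, 0.81, -0.01, 0, 0, 0, 0, 0, 0, 0, 0, 0, 0, 0, 0, 0, 0, 0, 0]'

```text
time_s: 16.77
eef_pos: [494.9, -65.4, 129.0]
ee_rot: [-0.001, 0.789, 0.615, -0.0]
force: [-0.1, -0.8, 0.1]
grip_width: 0.5
grip_force: 0.0
```

```bash
python3 - <<'E'
from h import *
p,R=tool();print(p,R[:,0],inst([496.3,-65.2,28]))
c=cap("wrist","w9.png");g=c["img"].astype(int).mean(2)
y=R[:2,0]
for d in(-3,0,3): print(d,[proj(c,[*(np.array([496.3,-65.2])+(d+k)*y),75]).round(1) for k in(-5,5)])
u=int(round(proj(c,[496.3,-65.2,75])[0]));print(u,[(r,int(g[r,u-6:u+7].mean())) for r in range(160,216)])
print(g[190,u-22:u+23].astype(int))
E
```

```text
[494.92511416 -65.3926643  129.0238669 ] [ 2.43516250e-01  9.69896814e-01 -7.87298739e-05] [0.009 0.024 1.684]
-3 [array([322.8, 211.9]), array([322.8, 200.7])]
0 [array([322.8, 208.6]), array([322.8, 197.3])]
3 [array([322.8, 205.2]), array([322.8, 193.8])]
323 [(160, 211), (161, 211), (162, 211), (163, 210), (164, 211), (165, 211), (166, 211), (167, 211), (168, 210), (169, 195), (170, 137), (171, 90), (172, 92), (173, 110), (174, 151), (175, 192), (176, 207), (177, 201), (178, 168), (179, 128), (180, 109), (181, 106), (182, 105), (183, 101), (184, 88), (185, 68), (186, 55), (187, 49), (188, 48), (189, 49), (190, 50), (191, 50), (192, 48), (193, 47), (194, 46), (195, 46), (196, 45), (197, 46), (198, 46), (199, 48), (200, 49), (201, 49), (202, 49), (203, 49), (204, 48), (205, 48), (206, 47), (207, 46), (208, 44), (209, 44), (210, 43), (211, 44), (212, 44), (213, 44), (214, 43), (215, 44)]
[ 67  67  67  67  69  74  97 128 134 126  89  56  49  47  48  46  47  48
  49  49  51  51  49  50  49  50  53  52  51  52  49  51  57  97 162 199
 199 168 116  93  93  91  92  91  91]
```

>>> send_rows --targets '[0, 0, 0, 0.01, 0.02, 0.6, 0, 0, 0, 0, 0, 0, 0.6, 0, 0, 0, 0, 0, 0, 0.48, 0, 0, 0, 0, 0, 0, 0, 0]'

```text
time_s: 17.32
eef_pos: [495.2, -65.4, 27.5]
ee_rot: [-0.002, 0.789, 0.614, -0.001]
force: [-0.5, 1.4, 0.2]
grip_width: 0.498
grip_force: 0.0
```

>>> send_rows --targets '[0, 0, 0, 0, 0, 0, -1, 0, 0, 0, 0, 0, 0, -1, 0, 0, 0, 0, 0, 0, -1, 0, 0, 0, 0, 0, 0, -1]' --newtons 40

```text
time_s: 17.82
eef_pos: [496.6, -65.2, 30.3]
ee_rot: [0.0, 0.788, 0.615, -0.0]
force: [-5.3, -0.0, 6.7]
grip_width: 0.213
grip_force: 39.2
```

>>> send_rows --targets '[0, 0, 0, -0.2, 0, 0, -1, 0, 0, 0, -0.2, 0, 0, -1, 0, 0, 0, -0.2, 0, 0, -1, 0, 0, 0, 0, 0, 0, -1]'

```text
time_s: 18.32
eef_pos: [487.6, -100.5, 30.3]
ee_rot: [0.0, 0.789, 0.615, -0.0]
force: [-5.7, 0.4, 7.0]
grip_width: 0.216
grip_force: 39.3
```

>>> send_rows --targets '[0, 0, 0, -0.06, 0, 0, -1, 0, 0, 0, -0.06, 0, 0, -1, 0, 0, 0, 0, 0, 0, -1]'

```text
time_s: 18.7
eef_pos: [486.2, -106.3, 30.5]
ee_rot: [0.0, 0.789, 0.615, 0.0]
force: [-5.5, 4.5, 10.5]
grip_width: 0.213
grip_force: 39.5
```

>>> send_rows --targets '[0, 0, 0, -0.06, 0, 0, -1, 0, 0, 0, -0.04, 0, 0, -1, 0, 0, 0, 0, 0, 0, -1]'

```text
time_s: 19.08
eef_pos: [485.4, -109.2, 30.6]
ee_rot: [-0.001, 0.789, 0.615, 0.002]
force: [1.9, 22.8, 13.0]
grip_width: 0.219
grip_force: 39.8
```

>>> send_rows --targets '[0, 0, 0, 0, 0, 0, 0, 0, 0, 0, 0, 0, 0, 0, 0, 0, 0, 0, 0, 0, 0]'

```text
time_s: 19.45
eef_pos: [484.8, -112.9, 29.3]
ee_rot: [0.0, 0.789, 0.615, 0.0]
force: [-0.6, 0.2, -0.1]
grip_width: 0.502
grip_force: 0.0
```

>>> send_rows --targets '[0, 0, 0, 0, 0, -0.4, 0, 0, 0, 0, 0, 0, -0.9, 0, 0, 0, 0, 0, 0, -0.9, 0, 0, 0, 0, -0.4, 0, 0, 0, 0, 0, 0, 0, 0, 0, 0]'

```text
time_s: 20.08
eef_pos: [478.6, -136.8, 161.3]
ee_rot: [0.0, 0.789, 0.614, 0.0]
force: [-0.1, 0.7, 0.6]
grip_width: 0.497
grip_force: 0.0
```

```bash
python3 - <<'E'
from h import *
p,R=tool();s=monitor.sense();print(p,s["force"],s["time_s"])
c=cap("wrist","w10.png");g=c["img"].astype(int).mean(2)
o=np.array([461.7,-203.6]);y=np.array([.2462,.9692])
P=lambda b,z:proj(c,[*(o+b*y),z]).round(1)
print("home tab edges",P(92,75),P(102,75),"mouth top",P(64,51.5),"cap end",P(104,51.5),"shoulder",P(57,48),"pen tail",P(-63,48),"plate end",P(160,10))
u=int(round(P(97,75)[0]));print(u,[(r,int(g[r,u-4:u+5].mean())) for r in range(110,262,2)])
a=cv2.imread("pics/side0.png").astype(int);b=cap("side")["img"][:,:,::-1].astype(int)
m=(abs(a-b).max(2)>60).astype(np.uint8);n,l,st,ce=cv2.connectedComponentsWithStats(m)
print([(list(st[i]),) for i in range(1,n) if st[i,4]>15])
E
```

```text
[ 478.58681853 -136.76777052  161.33669702] [-0.0916822   0.72213568  0.58170286] 20.075
home tab edges [321.2 170.5] [321.2 159.9] mouth top [321.2 193.5] cap end [321.2 155. ] shoulder [321.2 199. ] pen tail [321.1 297.5] plate end [321.2  99.8]
321 [(110, 97), (112, 98), (114, 97), (116, 96), (118, 96), (120, 97), (122, 96), (124, 95), (126, 95), (128, 94), (130, 95), (132, 94), (134, 94), (136, 94), (138, 93), (140, 92), (142, 94), (144, 94), (146, 93), (148, 92), (150, 93), (152, 89), (154, 55), (156, 52), (158, 46), (160, 48), (162, 58), (164, 59), (166, 58), (168, 56), (170, 51), (172, 53), (174, 52), (176, 53), (178, 52), (180, 51), (182, 52), (184, 51), (186, 48), (188, 46), (190, 44), (192, 51), (194, 102), (196, 123), (198, 127), (200, 130), (202, 126), (204, 86), (206, 124), (208, 136), (210, 136), (212, 136), (214, 135), (216, 136), (218, 135), (220, 135), (222, 135), (224, 135), (226, 135), (228, 135), (230, 135), (232, 128), (234, 88), (236, 118), (238, 134), (240, 134), (242, 134), (244, 134), (246, 134), (248, 133), (250, 134), (252, 133), (254, 134), (256, 134), (25
[... 1229 characters left out ...]
31)],), ([np.int32(582), np.int32(186), np.int32(32), np.int32(53), np.int32(613)],), ([np.int32(549), np.int32(198), np.int32(26), np.int32(34), np.int32(462)],), ([np.int32(506), np.int32(232), np.int32(61), np.int32(34), np.int32(457)],), ([np.int32(522), np.int32(237), np.int32(10), np.int32(7), np.int32(19)],), ([np.int32(424), np.int32(238), np.int32(40), np.int32(35), np.int32(815)],), ([np.int32(480), np.int32(261), np.int32(72), np.int32(47), np.int32(1593)],), ([np.int32(574), np.int32(260), np.int32(9), np.int32(21), np.int32(64)],), ([np.int32(347), np.int32(274), np.int32(6), np.int32(8), np.int32(41)],), ([np.int32(351), np.int32(304), np.int32(6), np.int32(9), np.int32(40)],)]
```

```bash
python3 -c "
from h import *
print(job.finish_job())"
```

```text
the job is handed in; nothing more can be done
None
```

The pen is parked: I drew the guard fully back, pressed the pen down level in the clips to about 47 N, then pushed the guard over the nose to its home stop. The job was handed in at about 20 s with the gripper clear and the bystanders unmoved in the side view; I inferred that both clips snapped from the press force and the guard sliding fully home, not from a picture.

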